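# Clip a sharpening stone into its bench holder

## Task

Take the sharpening stone that has a tongue on its metal backing out of the rack, and lay it down flat on the bench top, metal side down, letting go so that you can take it again across its width. Then fit it into the holder: hook the tongue under the holder's lip with the other end still raised, push the sprung jaw back with it, swing the other end down inside the stop until the stone lies flat on the bed, and let go. Leave the plain stone, the bench plane and the oil tin where they are.

Things in the scene. Friction and masses are not known exactly. Their poses are not given: they have to be found in the camera images.
- stone_centre (a point): Centre of the stone to fit. Block 170 (x) x 22 (y) x 60 mm (z), about 0.5 kg, mass centred: 16 mm grey stone on a 6 mm aluminium backing plate, which is the -y face. At the start it stands on a long edge in a rack slot, +z up, tongue (-x end) roughly towards the robot, metal (-y) to the robot's right. Standing free, it topples if leaned over 20 degrees. Lying as wanted, +y is up.
- tongue_tip (a point): Middle of the tongue's end edge, on the outer (-y) face of the backing plate; axes as the stone's. The tongue is the backing plate running on past the block's -x end: 24 mm long (stone x -85 to -109 mm), 40 mm wide (z -20 to +20), 6 mm thick (y -11 to -5). Stone and tongue together are 194 mm long.
- spare_centre (a point): Centre of the plain stone, a grey block 180 x 22 x 60 mm without backing or tongue, standing in the other slot. Leave it.
- rack: Fixed wooden rack, origin under its centre, 120 mm (x) x 170 mm (y); two slots running along x at y -42.5 and +42.5 mm, 26 mm wide, floor 10 mm and side ribs 40 mm above the bench. The stones stand on the slot floor and rise to 70 mm above the bench.
- holder_bed (a point): Centre of the top of the fixed holder's bed, 35 mm above the bench, 50 mm wide; base board below 290 x 90 x 15 mm. x runs from the lip end (-x, roughly towards the robot) to the stop (+x), z up. Home: stone centre 11 mm above this point, stone x along holder x, stone +y up, tongue tip at x -109 mm.
- lip_edge (a point): Middle of the lower front edge of the lip, at holder x -93 mm, 11 mm above the bed; axes as the holder's. The lip is a steel plate 68 mm wide, 5 mm thick, reaching 50 mm back (-x) from here; cheeks below it leave a mouth 46 mm wide (y) and 11 mm high. Tilt the stone 5 to 12 degrees, tongue end low, to enter; the tongue then clears the lip.
- stop_face (a point): Middle of the top inner edge of the stop, a block 60 mm wide (y) and 18 mm long at the +x end of the bed; axes as the holder's. Its inner face is at holder x +85 mm, its top 10 mm above the bed. The raised end of the stone must come down on the lip side of this face.
- jaw (a joint): Spring jaw below the lip: how far it is pushed back towards holder -x, 0 to 0.014 m. At 0 its face is at holder x -103 mm, 188 mm from the stop, so the 194 mm stone must push it back 6 mm or more (7 to 9 is best) to come down. The spring gives 3 N at 0 plus 0.5 N per mm, and then keeps the stone against the stop.
- plane: Bench hand plane, 245 mm long, 62 mm wide, about 110 mm high, steel with wooden knob and handle; origin under its centre, length along its x. Leave it.
- tin: Small round metal oil tin, 44 mm diameter, 75 mm high, origin under its centre. Leave it.
Things that resemble listed ones, but are neither listed nor needed, are in the scene too. What is shaped like the part that bears stone_centre but orange is not meant.

How it is judged:
By the outcome, as a careful person would: the job done as asked, in the order asked, and still so for the second after the job is handed in, with the robot touching nothing.
It also fails if it takes over 62 s, if anything falls off the work surface, if the arm or the gripper's body presses on something with over 40 N, if the wrist force passes 120 N, or if a joint passes its speed limit or range.

## Robot

A 7-joint arm with a two-finger parallel gripper is mounted at the origin on the work surface. World frame = base frame: x ahead of the robot, y to its left, z up, the work surface at z = 0. Lengths are in mm, angles in degrees, forces in N, time in s.
With the tool pointing down it reaches from about 350 to 900 mm from the base axis. Payload 8.1 kg.
Tool frame: the origin (TCP) lies at the very end of the fingers, on their centre line; the grasp point (between the pads) lies behind it (arm.tcp_to_grasp is the z of the grasp point in the tool frame, in mm); z points along the fingers, y is the line along which they close (so a half turn about z gives the same grasp; the last joint's range is limited). The gripper opens to 85 mm and grips with 20 to 120 N. Pads are 22 mm wide; open, the fingers measure 114 mm over their backs; the gripper's body (76 mm by 85 mm) begins 54 mm behind the grasp point. The pads swing forward as they close: fully open they stand 13 mm farther back than shut.
Start: joints at [60.699, 24.895, 1.432, 90.138, -0.665, 64.973, -4.303], TCP at [248.421, -573.523, 231.323] pointing down, gripper open.
Joint ranges: [-149.89, 149.89], [-25.12, 119.58], [-72.63, 75.52], [4.76, 147.25], [-75.54, 255.54], [6.69, 114.76], [-157.13, 157.13]. Speed limits (degrees/s): [127.2, 127.2, 172.46, 172.46, 180, 180, 180].

## Interface

Orientations are given as a 3x3 rotation matrix whose columns are the frame's x, y, z axes.
In Python, from rig import arm gives the robot as it stands. The module is installed in compiled form; this text tells all that it offers.
- The arm moves only by the tool servo_tool, never from a script. Its argument "commands" is a list of rows, each a list of 5 numbers: the shift along the tool's x, y, z in mm, then the turn about the tool's z in degrees, then the closure, from -1 (fully open) to 1 (shut). In form: [[tx, ty, tz, yaw, hand], ...]. A call has 1 to 20 rows; each row shifts and turns the commanded pose from where the row before left it, along the tool's axes as they then stand; what a row does not reach is not made up. A row lasts 1/12 s, in which the tool goes at most 41.7 mm and 7.16 degrees, less where a joint would pass 70% of its speed; a pose out of reach is approached as far as the arm can. A call is refused whole if a number of a shift passes 41.7 or a number of a turn 7.16, either way. A call with a gripper value outside its range is refused whole. The fingers move at their own pace and stop on an object; "grip_force" is the grip in N (left out, the last holds). Time passes only in rows, so rows that do not move let the fingers close. It gives the time, the measured TCP pose, the force, the opening and the grip force at its end, in the units of the state.
- arm.get_state(): the state, without advancing time (a new reading comes with each control period).
- arm.get_image(name): name is "scene" or "top" or "wrist"; returns the picture (420x560x3 uint8, blue, green, red); there is no depth.
- arm.get_calibration(name): a dict with "vfov" (degrees; the focal length in pixels is half the picture's height over the tangent of half this angle, whatever the lens; pixels are square), "cx", "cy" (the principal point, pixels), "eye" and "rotation" of the camera in the world; the wrist camera has in their place "hand_eye" (4x4, takes a point from camera to tool coordinates, whose origin is the TCP and whose axes are the flange's). Camera axes: x right, y down, z forward; pixel columns grow to the right and rows downward; lengths in mm; the calibration is good to about 2 mm. A picture is of the moment at which its call begins: read the wrist's pose just before it. get_calibration takes no time and is no camera call.
- arm.close_job(): hands the job in; it is judged then, once.
The state is a dict: "clock": time; "joint_pos": joint angles; "joint_vel": joint speeds; "joint_efforts": joint torques, N m; "tcp_pos": TCP position; "tcp_rot": TCP orientation; "force": force on the tool from outside, world axes, zero at the start; "wrist_torque": the same for the moment, N m; "opening": opening from 0.0 (shut) to 1.0 (fully open); "grip_force": force on a finger pad.
Only numpy, scipy, OpenCV 4.12 (cv2) and the standard library are available. Lean on these libraries where they do the work, as an engineer would, in place of code of your own. Each camera call takes 0.05 s, during which the arm holds its last target. There are 200 camera calls.

## Working session

There is one attempt and no reset: what is moved stays moved. The work goes in short steps, Python scripts to look and compute and a tool call to move; the robot and the scene stay as the last step left them, time stands still between calls to the robot, and variables do not carry over. Pictures are saved under pics/ and viewed, at most 10 in all, crops included, and the job is handed in when it is done.

Besides the shell and the picture viewer there is one more tool, called after ">>>" by a JSON object that holds its "name" and its "arguments", one argument or row to a line. servo_tool: Moves the arm, as the interface text tells. Its arguments: {"type":"object","properties":{"commands":{"type":"array","items":{"type":"array","items":{"type":"number"}}},"grip_force":{"type":"number"}},"required":["commands"]}

```bash
mkdir -p pics
python3 - <<'E'
from rig import arm
import cv2,numpy as np
for n in ("scene","top"):
    cv2.imwrite(f"pics/{n}0.png",arm.get_image(n)); c=arm.get_calibration(n); print(n,c)
print(arm.get_calibration("wrist"),arm.tcp_to_grasp)
s=arm.get_state();print(s["clock"],s["tcp_pos"],s["tcp_rot"])
E
```

```text
scene {'vfov': 49.172996335682136, 'cx': 280.42408396806826, 'cy': 212.04070383973016, 'eye': array([1225.83007031,  589.85549389,  769.78991102]), 'rotation': array([[-0.61800995,  0.50196417, -0.6050584 ],
       [ 0.78602273,  0.37961125, -0.48791757],
       [-0.01523016, -0.77712758, -0.62915878]])}
top {'vfov': 51.04938463395081, 'cx': 268.02190334002034, 'cy': 208.82374534113615, 'eye': array([ 457.26556856,   47.55231573, 1230.73925918]), 'rotation': array([[ 1.12825260e-05, -9.98529705e-01,  5.42072631e-02],
       [-9.99979737e-01,  3.33818652e-04,  6.35726871e-03],
       [-6.36601705e-03, -5.42062364e-02, -9.98509468e-01]])}
{'vfov': 66.22174472639524, 'cx': 285.45529729946986, 'cy': 209.1217999098073, 'hand_eye': array([[-2.05097115e-04, -9.54146720e-01, -2.99339262e-01,
         7.61552887e+01],
       [ 9.99999917e-01, -9.03728012e-05, -3.97101886e-04,
         3.20845029e-02],
       [ 3.51841335e-04, -2.99339319e-01,  9.54146660e-01,
        -1.43627539e+02],
       [ 0.00000000e+00,  0.00000000e+00,  0.00000000e+00,
         1.00000000e+00]])} -18.700000000000003
0.1 [ 248.20163173 -573.10866765  230.60457349] [[ 9.17630258e-01  3.97434598e-01 -6.70775151e-04]
 [ 3.97435146e-01 -9.17629424e-01  1.24328450e-03]
 [-1.21398739e-04 -1.40746510e-03 -9.99999002e-01]]
```

View pics/scene0.png

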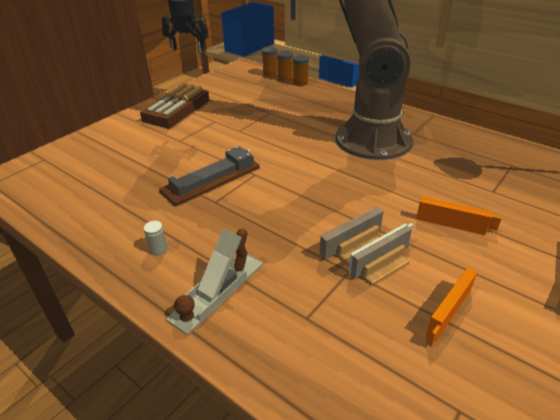

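View pics/top0.png

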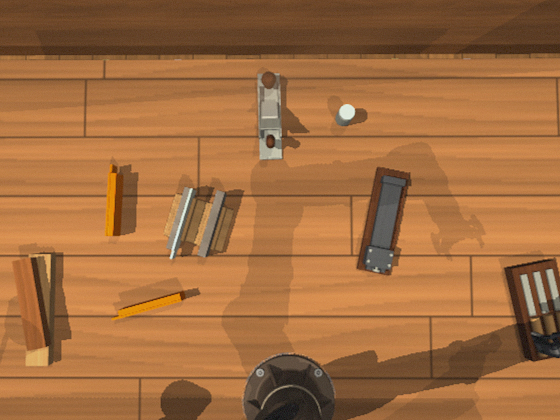

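Candidates in the top view: the grey stone with a bright metal strip at (182,222), the plain grey stone at (212,222), and two orange look-alikes at (114,202) and (150,305). By the description I choose (182,222). I'll check it in a close crop, with the holder at (384,220) alongside.

Run:
```python
import cv2,numpy as np
a=cv2.imread("pics/top0.png")
l=cv2.resize(a[170:275,150:250],None,fx=4,fy=4,interpolation=cv2.INTER_CUBIC)
r=cv2.resize(a[160:280,340:430],None,fx=4,fy=4,interpolation=cv2.INTER_CUBIC)
o=np.zeros((480,760,3),np.uint8);o[:420,:400]=l;o[:480,400:]=r
cv2.imwrite("pics/crop1.png",o)
```

```text
(no output)
```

View pics/crop1.png

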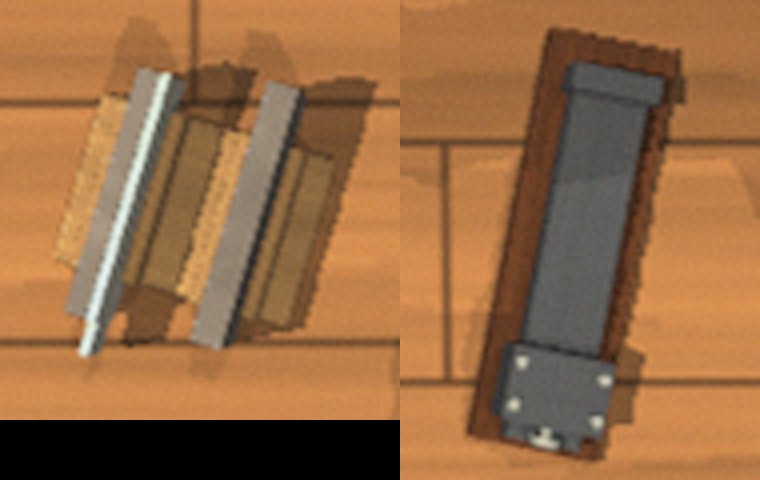

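The crop shows the metal strip running on past the grey block at the lower end (crop 85,352), so (182,222) is the stone with the tongue towards the robot. The holder's lip with its bolts is at the lower end (crop 560,385) and the stop is at the top (615,80).

```bash
cat > h.py <<'E'
from rig import arm
import cv2,numpy as np
def cam(n):
    c=arm.get_calibration(n); f=210/np.tan(np.radians(c["vfov"]/2))
    if n=="wrist":
        s=arm.get_state(); H=np.array(c["hand_eye"]); R=np.array(s["tcp_rot"])
        return f,c["cx"],c["cy"],R@H[:3,3]+np.array(s["tcp_pos"]),R@H[:3,:3]
    return f,c["cx"],c["cy"],np.array(c["eye"]),np.array(c["rotation"])
def ray(C,p,z):
    f,cx,cy,e,R=C; p=np.atleast_2d(p).astype(float)
    d=np.c_[(p[:,0]-cx)/f,(p[:,1]-cy)/f,np.ones(len(p))]@R.T
    return e+d*((z-e[2])/d[:,2])[:,None]
def proj(C,P):
    f,cx,cy,e,R=C; q=(np.atleast_2d(P)-e)@R
    return np.c_[cx+f*q[:,0]/q[:,2],cy+f*q[:,1]/q[:,2]]
def go(target,yaw=None):
    s=arm.get_state(); R=np.array(s["tcp_rot"]); p=np.array(s["tcp_pos"])
    a=np.degrees(np.arctan2(R[1,0],R[0,0])); y=a if yaw is None else yaw
    r=np.radians(y); X=np.array([np.cos(r),np.sin(r),0]); Y=np.array([np.sin(r),-np.cos(r),0])
    d=np.array(target)-p
    print("t%.2f tcp"%s["clock"],p.round(1),"ang %.2f"%a,"YAW %.2f"%(a-y),"then dx %.1f dy %.1f dz %.1f"%(d@X,d@Y,-d[2]),"F",np.round(s["force"],1),"open %.3f grip %.1f"%(s["opening"],s["grip_force"]))
E
python3 - <<'E'
from h import *
a=cv2.imread("pics/top0.png"); C=cam("top")
hsv=cv2.cvtColor(a,cv2.COLOR_BGR2HSV)
def rect(m,z,x0,x1,y0,y1):
    k=np.zeros_like(m);k[y0:y1,x0:x1]=m[y0:y1,x0:x1]
    c=max(cv2.findContours(k,0,1)[0],key=cv2.contourArea)
    W=ray(C,c[:,0,:],z)[:,:2].astype(np.float32); return cv2.minAreaRect(W)
g=((hsv[...,1]<60)&(hsv[...,2]>60)&(hsv[...,2]<185)).astype(np.uint8)
print("stone grey top",rect(g,70,165,199,180,262)); print("spare",rect(g,70,199,232,180,262))
m=((hsv[...,1]<60)&(hsv[...,2]>=185)).astype(np.uint8); print("metal",rect(m,70,160,200,180,265))
crop=np.array([[522,345],[612,358],[566,90],[658,104]]); px=np.c_[340+(crop[:,0]-400)/4,160+crop[:,1]/4]
print("lip front L,R top z51",ray(C,px[:2],51)[:,:2].round(1),"stop inner L,R z45",ray(C,px[2:],45)[:,:2].round(1))
E
```

```text
stone grey top ((497.05096435546875, 292.9226989746094), (14.000195503234863, 168.43650817871094), 73.24846649169922)
spare ((480.8409118652344, 203.20045471191406), (26.65607452392578, 175.55718994140625), 74.16104125976562)
metal ((483.45355224609375, 286.8443908691406), (7.578510284423828, 192.48126220703125), 74.20381927490234)
lip front L,R top z51 [[ 421.1 -218.6]
 [ 412.5 -278.4]] stop inner L,R z45 [[ 592.8 -251.8]
 [ 583.3 -313.7]]
```

```bash
python3 -c "
from h import *
go([496,290,200],-16)"
```

```text
t0.10 tcp [ 248.2 -573.1  230.6] ang 23.42 YAW 39.42 then dx 0.3 dy -898.0 dz 30.6 F [-0.3  0.9 -0.2] open 0.996 grip 0.0
```

>>> {"name": "servo_tool", "arguments": {
  "commands": [
    [0,0,5,6.6,-1],
    [0,0,5,6.6,-1],
    [0,0,5,6.6,-1],
    [0,0,5,6.6,-1],
    [0,0,5,6.5,-1],
    [0,0,5,6.5,-1],
    [0,-20,0,0,-1],
    [0,-34,0,0,-1],
    [0,-34,0,0,-1],
    [0,-34,0,0,-1],
    [0,-34,0,0,-1],
    [0,-34,0,0,-1],
    [0,-34,0,0,-1],
    [0,-34,0,0,-1],
    [0,-34,0,0,-1],
    [0,-34,0,0,-1],
    [0,-34,0,0,-1],
    [0,-34,0,0,-1],
    [0,-34,0,0,-1],
    [0,-34,0,0,-1]
  ]
}}

```text
clock: 1.77
tcp_pos: [375.5, -127.8, 201.3]
tcp_rot: [[0.961, -0.275, 0.0], [-0.275, -0.961, -0.0], [0.0, 0.0, -1.0]]
force: [1.0, 0.5, 0.3]
opening: 0.998
grip_force: 0.0
```

>>> {"name": "servo_tool", "arguments": {
  "commands": [
    [0,-34,0,0,-1],
    [0,-34,0,0,-1],
    [0,-34,0,0,-1],
    [0,-34,0,0,-1],
    [0,-34,0,0,-1],
    [0,-34,0,0,-1],
    [0,-34,0,0,-1],
    [0,-34,0,0,-1],
    [0,-34,0,0,-1],
    [0,-34,0,0,-1],
    [0,-34,0,0,-1],
    [0,-34,0,0,-1],
    [0,-20,0,0,-1],
    [0,-8,0,0,-1],
    [0,0,0,0,-1]
  ]
}}

```text
clock: 3.02
tcp_pos: [495.3, 291.6, 200.7]
tcp_rot: [[0.962, -0.273, -0.001], [-0.273, -0.962, 0.0], [-0.001, -0.0, -1.0]]
force: [-0.7, -1.3, -0.6]
opening: 0.998
grip_force: 0.0
```

Run:
```python
from h import *
go([496,290,46],-16)
C=cam("wrist"); a=arm.get_image("wrist"); cv2.imwrite("pics/w1.png",a)
print(proj(C,[[496,290,70]]))
```

```text
t3.02 tcp [495.3 291.6 200.7] ang -15.83 YAW 0.17 then dx 1.2 dy 1.4 dz 154.7 F [-0.7 -1.3 -0.6] open 0.998 grip 0.0
[[286.83043219 197.0627854 ]]
```

View pics/w1.png

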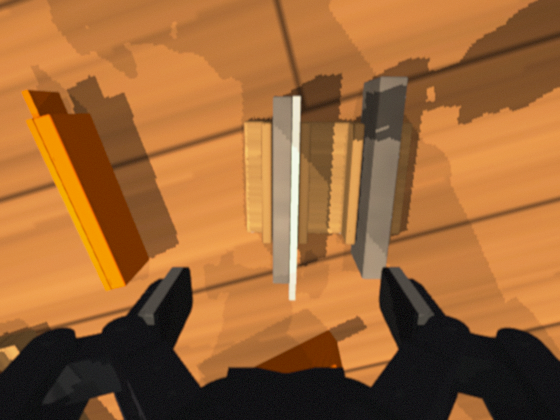

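The wrist view shows the stone nearly upright in the picture: the grey block runs from (287,96) to (283,283) and the tongue ends at (292,299). It sits midway between the fingers.

Run:
```python
from h import *
C=cam("wrist")
P=ray(C,[[287.5,96],[283.5,283],[300.5,97],[274.5,97],[296,283],[273.5,283]],70)
print(P.round(1)); f=P[2:4].mean(0); b=P[4:6].mean(0); c=(f+b)/2
print("centre",c,"angle",np.degrees(np.arctan2(*(f-b)[1::-1])), "w",np.linalg.norm(P[2]-P[3]),np.linalg.norm(f-b))
go([c[0],c[1],45],-16)
```

```text
[[576.9 264.3  70. ]
 [414.5 314.3  70. ]
 [573.3 254.4  70. ]
 [579.  274.6  70. ]
 [411.2 302.8  70. ]
 [417.1 323.6  70. ]]
centre [495.14057517 288.84042954  70.        ] angle -16.727246693545624 w 20.923324932008473 169.13319812512148
t3.07 tcp [495.3 289.6 200.7] ang -15.93 YAW 0.07 then dx 0.1 dy 0.8 dz 155.7 F [ 0.4 -0.9  0.3] open 0.998 grip 0.0
```

>>> {"name": "servo_tool", "arguments": {
  "commands": [
    [0,0.5,30,0.7,-1],
    [0,0,30,0,-1],
    [0,0,30,0,-1],
    [0,0,25,0,-1],
    [0,0,20,0,-1],
    [0,0,13,0,-1],
    [0,0,7,0,-1],
    [0,0,0,0,0],
    [0,0,0,0,1],
    [0,0,0,0,1],
    [0,0,0,0,1],
    [0,0,0,0,1],
    [0,0,0,0,1],
    [0,0,0,0,1],
    [0,0,0,0,1],
    [0,0,0,0,1]
  ],
  "grip_force": 70
}}

```text
clock: 4.4
tcp_pos: [496.2, 289.8, 47.4]
tcp_rot: [[0.958, -0.287, 0.002], [-0.287, -0.958, 0.001], [0.001, -0.001, -1.0]]
force: [-1.2, -1.3, 6.0]
opening: 0.242
grip_force: 68.5
```

>>> {"name": "servo_tool", "arguments": {
  "commands": [
    [0,0,-5,0,1],
    [0,0,-10,0,1],
    [0,0,-20,0,1],
    [0,0,-25,0,1],
    [0,0,-25,0,1],
    [0,0,-25,0,1],
    [0,0,-15,0,1],
    [0,0,-5,0,1],
    [0,0,0,0,1]
  ]
}}

```text
clock: 5.15
tcp_pos: [495.9, 289.4, 177.7]
tcp_rot: [[0.958, -0.287, 0.002], [-0.287, -0.958, 0.001], [0.001, -0.001, -1.0]]
force: [0.1, 0.9, -4.6]
opening: 0.24
grip_force: 69.7
```

Run:
```python
from h import *
go([500,40,90],-11)
cv2.imwrite("pics/s2.png",arm.get_image("scene"))
```

```text
t5.15 tcp [495.9 289.4 177.7] ang -16.69 YAW -5.69 then dx 51.6 dy 244.0 dz 87.7 F [ 0.1  0.9 -4.6] open 0.240 grip 69.7
```

View pics/s2.png

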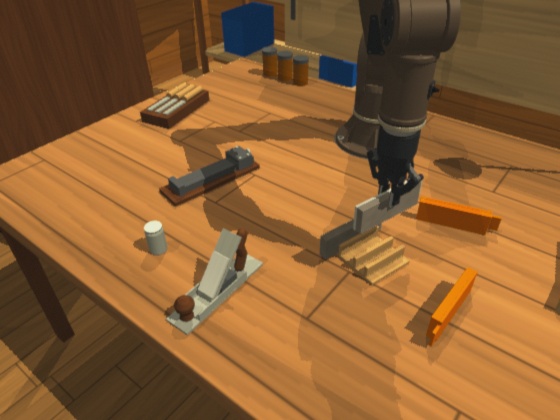

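Stone is held, tongue towards the robot, out of the rack; the rest is undisturbed. I'll carry it to the free area and stand it down.

```bash
python3 -c "
from h import *
go([480,30,39],-11)"
```

```text
t5.20 tcp [495.4 288.9 176.3] ang -16.69 YAW -5.69 then dx 34.3 dy 257.1 dz 137.3 F [-0.7  1.6 -5. ] open 0.239 grip 69.7
```

>>> {"name": "servo_tool", "arguments": {
  "commands": [
    [0,10,0,-2.8,1],
    [0,20,0,-2.9,1],
    [4,28,0,0,1],
    [5,30,0,0,1],
    [5,30,10,0,1],
    [5,30,20,0,1],
    [5,30,20,0,1],
    [5,30,20,0,1],
    [4,25,20,0,1],
    [1,16,15,0,1],
    [0,8,10,0,1],
    [0,0,8,0,1],
    [0,0,6,0,1],
    [0,0,0,0,1],
    [0,0,0,0,1]
  ]
}}

```text
clock: 6.45
tcp_pos: [478.0, 32.3, 47.1]
tcp_rot: [[0.982, -0.189, -0.0], [-0.189, -0.982, 0.001], [-0.001, -0.0, -1.0]]
force: [0.8, 0.3, -4.5]
opening: 0.24
grip_force: 69.5
```

```bash
python3 -c "
from h import *
go([480,30,38],-11)"
```

```text
t6.45 tcp [478.   32.3  47.1] ang -10.88 YAW 0.12 then dx 2.4 dy 1.8 dz 9.1 F [ 0.8  0.3 -4.5] open 0.240 grip 69.5
```

>>> {"name": "servo_tool", "arguments": {
  "commands": [
    [0,0,3,0,1],
    [0,0,2.5,0,1],
    [0,0,1.5,0,1],
    [0,0,1,0,1],
    [0,0,1,0,1],
    [0,0,0,0,1],
    [0,0,0,0,1]
  ]
}}

```text
clock: 7.03
tcp_pos: [478.0, 31.0, 38.3]
tcp_rot: [[0.982, -0.191, 0.0], [-0.191, -0.982, -0.0], [0.0, 0.0, -1.0]]
force: [1.0, -0.1, -4.0]
opening: 0.241
grip_force: 69.6
```

>>> {"name": "servo_tool", "arguments": {
  "commands": [
    [0,0,1,0,1],
    [0,0,0,0,1],
    [0,0,0,0,0.2],
    [0,0,0,0,0],
    [0,0,0,0,-0.1],
    [0,0,0,0,-0.1],
    [0,0,0,0,-0.1],
    [0,0,0,0,-0.1]
  ]
}}

```text
clock: 7.7
tcp_pos: [478.1, 31.0, 37.4]
tcp_rot: [[0.982, -0.191, 0.0], [-0.191, -0.982, 0.0], [0.0, -0.0, -1.0]]
force: [-0.4, 0.6, -0.6]
opening: 0.547
grip_force: 0.0
```

>>> {"name": "servo_tool", "arguments": {
  "commands": [
    [0,0,-3,0,0.2],
    [0,0,-3,0,0.2],
    [0,0,0,0,0.2],
    [0,3,0,0,0.2],
    [0,3,0,0,0.2],
    [0,3,0,0,0.2],
    [0,3,0,0,0.2],
    [0,3,0,0,0.2],
    [0,3,0,0,0.2],
    [0,3,0,0,0.2],
    [0,3,0,0,0.2],
    [0,3,0,0,0.2],
    [0,2,0,0,0.2],
    [0,0,0,0,0.2],
    [0,0,0,0,0.2]
  ]
}}

```text
clock: 8.95
tcp_pos: [472.3, 2.0, 43.3]
tcp_rot: [[0.982, -0.191, -0.0], [-0.191, -0.982, -0.0], [-0.0, 0.0, -1.0]]
force: [-0.9, -2.1, 1.8]
opening: 0.397
grip_force: 1.1
```

Run:
```python
from h import *
go([480,30,38],-11)
a=arm.get_image("scene");b=arm.get_image("wrist")
o=np.zeros((480,760,3),np.uint8); o[:]=0
c=cv2.resize(a[150:300,200:390],None,fx=2,fy=2); o[:300,:380]=c; d=cv2.resize(b,(380,285)); o[:285,380:]=d
cv2.imwrite("pics/m3.png",o)
```

```text
t8.95 tcp [472.3   2.   43.3] ang -11.01 YAW -0.01 then dx 2.2 dy -28.9 dz 5.3 F [-0.9 -2.1  1.8] open 0.397 grip 1.1
```

View pics/m3.png

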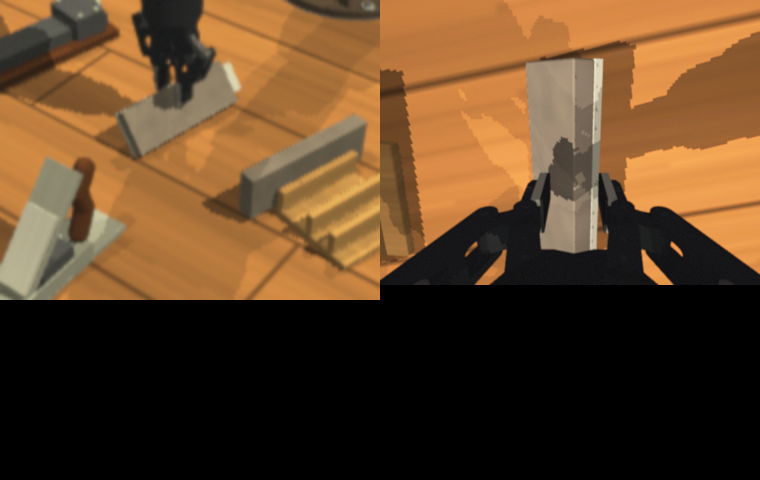

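The stone leans, metal side towards the robot's right, with its top edge resting on the right-hand finger (composite 605,190). I'll open the hand while keeping that finger in place, then lower and ease it away.

>>> {"name": "servo_tool", "arguments": {
  "commands": [
    [0,0,0,0,0.1],
    [0,-1.8,0,0,0],
    [0,-1.8,0,0,-0.1],
    [0,-1.9,0,0,-0.2],
    [0,-1.9,0,0,-0.3],
    [0,-1.9,1,0,-0.4],
    [0,-1.9,1,0,-0.5],
    [0,-1.9,1,0,-0.6],
    [0,-1.9,1,0,-0.7],
    [0,-1.9,1,0,-0.8],
    [0,-1.9,1,0,-0.9],
    [0,-1.9,1,0,-1],
    [0,0,2,0,-1],
    [0,0,3,0,-1]
  ]
}}

```text
clock: 10.22
tcp_pos: [476.6, 23.0, 31.2]
tcp_rot: [[0.982, -0.19, 0.0], [-0.19, -0.982, 0.0], [0.0, -0.0, -1.0]]
force: [0.2, 0.8, 0.3]
opening: 0.998
grip_force: 0.0
```

Run:
```python
from h import *
go([480,30,38],-11)
a=arm.get_image("scene");b=arm.get_image("wrist")
o=np.zeros((480,760,3),np.uint8); o[:]=0
c=cv2.resize(a[150:300,200:390],None,fx=2,fy=2); o[:300,:380]=c; d=cv2.resize(b,(380,285)); o[:285,380:]=d
cv2.imwrite("pics/m4.png",o)
```

```text
t10.22 tcp [476.6  23.   31.2] ang -10.96 YAW 0.04 then dx 2.0 dy -7.5 dz -6.8 F [0.2 0.8 0.3] open 0.998 grip 0.0
```

View pics/m4.png

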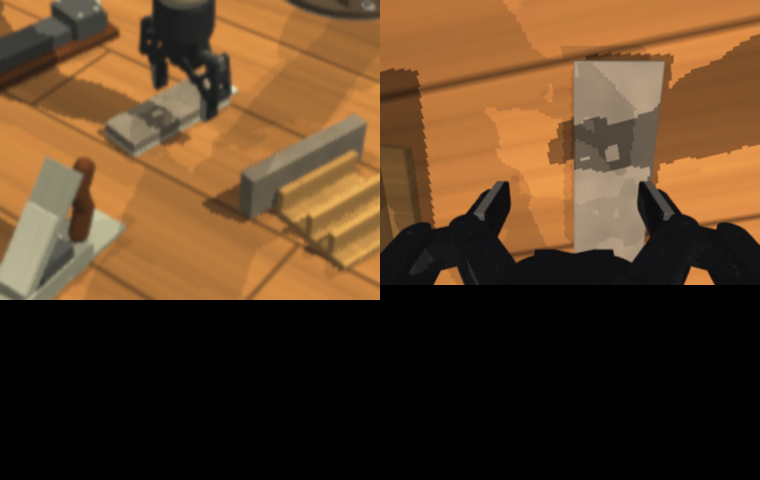

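The stone appears to lie flat, grey side up, its left edge at composite column 574 and right edge at 664. I'll raise and measure it, and the holder from the same height.

>>> {"name": "servo_tool", "arguments": {
  "commands": [
    [0,5,-10,0,-1],
    [0,8,-25,0,-1],
    [0,8,-30,0,-1],
    [0,8,-30,0,-1],
    [0,4,-30,0,-1],
    [0,0,-20,0,-1],
    [0,0,-5,0,-1],
    [0,0,0,0,-1]
  ]
}}

```text
clock: 10.98
tcp_pos: [471.1, -10.0, 183.5]
tcp_rot: [[0.982, -0.191, 0.004], [-0.191, -0.982, -0.0], [0.004, -0.001, -1.0]]
force: [0.3, -0.0, 0.4]
opening: 0.999
grip_force: 0.0
```

Run:
```python
from h import *
C=cam("wrist");a=arm.get_image("wrist"); np.savez("w5.npz",C=np.array(C,dtype=object),a=a)
hsv=cv2.cvtColor(a,cv2.COLOR_BGR2HSV)
m=((hsv[...,1]<70)&(hsv[...,2]>70)).astype(np.uint8); m[:, :150]=0; m[:,450:]=0; m[330:]=0
m=cv2.morphologyEx(m,cv2.MORPH_OPEN,np.ones((3,3)))
c=max(cv2.findContours(m,0,1)[0],key=cv2.contourArea)
print(cv2.boundingRect(c),cv2.contourArea(c))
for z in (22,6): print(z,cv2.minAreaRect(ray(C,c[:,0,:],z)[:,:2].astype(np.float32)))
cv2.drawContours(a,[c],-1,(0,0,255),1); cv2.imwrite("pics/w5.png",a)
go([480,30,38],-11)
```

```text
(265, 260, 36, 24) 526.0
22 ((385.302978515625, 9.812773704528809), (37.22833251953125, 27.05126190185547), 78.97050476074219)
6 ((376.92156982421875, 11.617897033691406), (39.178768157958984, 28.468509674072266), 78.97049713134766)
t11.03 tcp [470.2  -9.9 182. ] ang -11.01 YAW -0.01 then dx 2.0 dy -41.1 dz 144.0 F [-0.7 -0.8 -0.4] open 0.999 grip 0.0
```

View pics/w5.png

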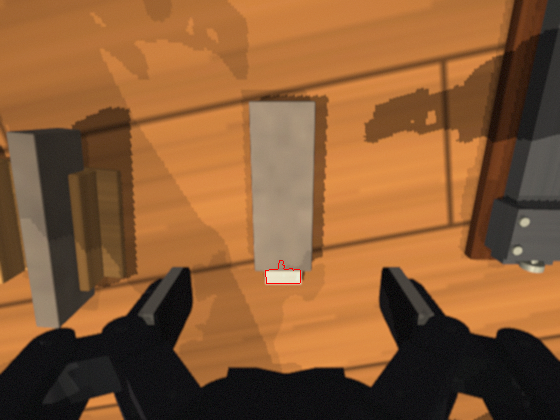

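The picture shows the stone flat, grey face up, corners (249,101), (314,101), (312,271), (255,271), and the tongue at (283,277) towards the robot. Next I look at the holder from above.

Run:
```python
from h import *
d=np.load("w5.npz",allow_pickle=True); C=tuple(d["C"])
P=ray(C,[[249,101],[314.5,101],[312.5,271],[254.5,271]],22)[:,:2]; print(P.round(1))
f=P[:2].mean(0);b=P[2:].mean(0);print("centre",((f+b)/2).round(1),"len",np.linalg.norm(f-b),"ang",np.degrees(np.arctan2(*(f-b)[::-1])))
T=ray(C,[[265,284],[301,284]],6)[:,:2]; print("tongue tip",T.mean(0))
go([495,-268,200],-11)
```

```text
[[558.7   6.2]
 [547.5 -51.6]
 [380.  -21.4]
 [391.7  38.7]]
centre [469.5  -7. ] len 170.16249035307047 ang -10.612636093169645
tongue tip [361.61255432  14.10866013]
t11.03 tcp [470.2  -9.9 182. ] ang -11.01 YAW -0.01 then dx 73.6 dy 248.6 dz -18.0 F [-0.7 -0.8 -0.4] open 0.999 grip 0.0
```

>>> {"name": "servo_tool", "arguments": {
  "commands": [
    [6,10,-5,0,-1],
    [8,28,-5,0,-1],
    [8,32,-5,0,-1],
    [8,32,-3,0,-1],
    [8,32,0,0,-1],
    [8,32,0,0,-1],
    [8,32,0,0,-1],
    [8,30,0,0,-1],
    [8,16,0,0,-1],
    [4,5,0,0,-1],
    [0,0,0,0,-1],
    [0,0,0,0,-1]
  ]
}}

```text
clock: 12.03
tcp_pos: [495.0, -266.6, 198.1]
tcp_rot: [[0.982, -0.19, -0.002], [-0.19, -0.982, 0.002], [-0.002, -0.001, -1.0]]
force: [0.1, 0.7, 0.1]
opening: 0.999
grip_force: 0.0
```

Run:
```python
from h import *
C=cam("wrist");a=arm.get_image("wrist"); np.savez("w6.npz",C=np.array(C,dtype=object),a=a)
cv2.imwrite("pics/w6.png",cv2.resize(a[:315,130:430],None,fx=1.9,fy=1.9,interpolation=cv2.INTER_CUBIC))
go([480,30,38],-11)
```

```text
t12.08 tcp [ 495.1 -266.2  198.5] ang -10.87 YAW 0.13 then dx -71.4 dy -287.8 dz 160.5 F [-0.7 -0.   0.8] open 0.999 grip 0.0
```

View pics/w6.png

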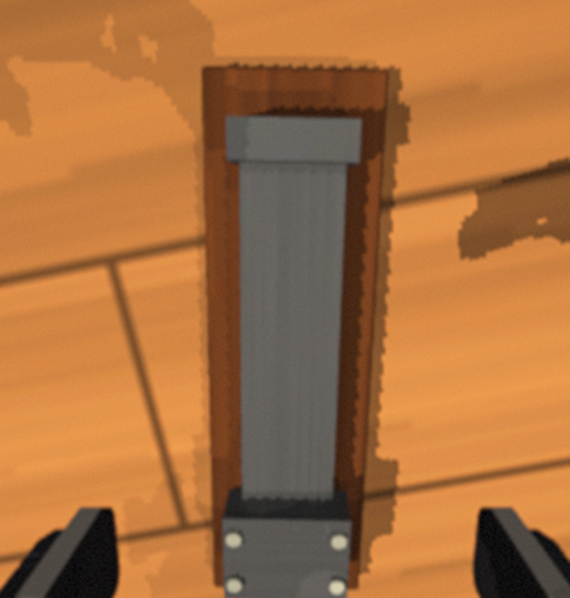

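The holder fills the view. The stop is at crop rows 117-160, cols 227-361; the bed is at cols 240-346; the lip's top front edge is at row 518, cols 224-350.

Run:
```python
from h import *
d=np.load("w6.npz",allow_pickle=True); C=tuple(d["C"])
w=lambda p,z: ray(C,np.array(p,float)/1.9+[130,0],z)[:,:2]
so=w([[227,117],[361,117]],45); si=w([[227,160],[361,160]],45); sb=w([[240,165],[346,165]],35)
lp=w([[224,518],[350,518]],51); be=w([[243,497],[334,497]],35)
for n,q in dict(so=so,si=si,bedtop=sb,lip=lp,bedlow=be).items(): print(n,q.round(1).tolist(),"mid",q.mean(0).round(1),"w %.1f"%np.linalg.norm(q[0]-q[1]))
for A,B in ((si,lp),(sb,be),(so,lp)):
    v=A.mean(0)-B.mean(0); print("ang %.2f len %.1f"%(np.degrees(np.arctan2(v[1],v[0])),np.linalg.norm(v)))
```

```text
so [[612.0, -258.3], [600.7, -316.7]] mid [ 606.4 -287.5] w 59.5
si [[594.6, -254.3], [583.1, -313.9]] mid [ 588.9 -284.1] w 60.7
bedtop [[592.1, -258.9], [582.7, -307.7]] mid [ 587.4 -283.3] w 49.7
lip [[421.1, -213.7], [408.4, -279.4]] mid [ 414.8 -246.6] w 66.9
bedlow [[423.6, -223.2], [414.1, -272.7]] mid [ 418.8 -248. ] w 50.4
ang -12.17 len 178.1
ang -11.84 len 172.3
ang -12.06 len 195.9
```

```bash
python3 -c "
from h import *
go([533.4,-19.2,4],-10.8)"
```

```text
t12.08 tcp [ 495.1 -266.2  198.5] ang -10.87 YAW -0.07 then dx -8.7 dy -249.8 dz 194.5 F [-0.7 -0.   0.8] open 0.999 grip 0.0
```

>>> {"name": "servo_tool", "arguments": {
  "commands": [
    [0,-12,0,0,-1],
    [-1,-28,0,0,-1],
    [-1,-32,0,0,-1],
    [-1,-32,0,0,-1],
    [-1,-32,5,0,-1],
    [-1,-32,15,0,-1],
    [-1,-32,20,0,-1],
    [-1,-28,25,0,-1],
    [-1,-16,25,0,-1],
    [-0.7,-6,25,0,-1],
    [0,0,25,0,-1],
    [0,0,20,0,-1],
    [0,0,10,0,-1],
    [0,0,0,0,-1],
    [0,0,0,0,-1]
  ]
}}

```text
clock: 13.33
tcp_pos: [534.2, -19.9, 29.7]
tcp_rot: [[0.982, -0.189, -0.0], [-0.189, -0.982, 0.0], [-0.0, -0.0, -1.0]]
force: [0.8, -1.0, 0.4]
opening: 0.998
grip_force: 0.0
```

```bash
python3 -c "
from h import *
go([533.4,-19.2,4],-10.8)"
```

```text
t13.33 tcp [534.2 -19.9  29.7] ang -10.91 YAW -0.11 then dx -1.0 dy -0.6 dz 25.7 F [ 0.8 -1.   0.4] open 0.998 grip 0.0
```

>>> {"name": "servo_tool", "arguments": {
  "commands": [
    [-0.5,-0.5,8,0,-1],
    [-0.5,0,8,0,-1],
    [0,0,7,0,-1],
    [0,0,4,0,-1],
    [0,0,0,0,-0.7],
    [0,0,0,0,-0.5],
    [0,0,0,0,0],
    [0,0,0,0,1],
    [0,0,0,0,1],
    [0,0,0,0,1],
    [0,0,0,0,1],
    [0,0,0,0,1],
    [0,0,0,0,1]
  ],
  "grip_force": 20
}}

```text
clock: 14.42
tcp_pos: [533.7, -20.2, 2.5]
tcp_rot: [[0.982, -0.191, 0.0], [-0.191, -0.982, 0.0], [0.0, -0.0, -1.0]]
force: [0.3, 0.6, 1.6]
opening: 0.697
grip_force: 22.7
```

>>> {"name": "servo_tool", "arguments": {
  "commands": [
    [0,0,-2,0,1],
    [0,0,-2,0,1],
    [0,0,-2,0,1],
    [0,0,-2,0,1],
    [0,0,-2,0,1],
    [0,0,-2,0,1],
    [0,0,-2,0,1],
    [0,0,-2,0,1],
    [0,0,-2,0,1],
    [0,0,-2,0,1],
    [0,0,-2,0,1],
    [0,0,-2,0,1],
    [0,0,0,0,1],
    [0,0,0,0,1]
  ]
}}

```text
clock: 15.58
tcp_pos: [533.8, -20.4, 26.5]
tcp_rot: [[0.982, -0.191, 0.001], [-0.191, -0.982, -0.0], [0.001, -0.0, -1.0]]
force: [0.2, 0.2, -3.7]
opening: 0.697
grip_force: 22.6
```

```bash
cat > tilt.py <<'E'
from h import *
import sys
# scene camera: overlay-free measure of the stone's bright tongue and grey block extents
def f():
    F=[];
    for i in range(3):
        a=arm.get_image("scene"); s=arm.get_state(); F.append(np.r_[s["force"],s["wrist_torque"]])
    return a,np.mean(F,0)
a,F=f(); s=arm.get_state(); C=cam("scene"); p=np.array(s["tcp_pos"]); R=np.array(s["tcp_rot"]); X=R[:,0];Y=R[:,1];Z=np.array([0,0,1.])
print("mean F,T",F.round(2),"tcp",p.round(1),"open %.3f grip %.1f"%(s["opening"],s["grip_force"]))
g=float(sys.argv[1]); pivz=float(sys.argv[2]) # grip stone-x ; bottom face height at the grip, world (level stone)
for th in (0,3,6,8,10,13):
    t=np.radians(th); ux=X*np.cos(t)+Z*np.sin(t); uy=-X*np.sin(t)+Z*np.cos(t)
    o=np.array([p[0],p[1],pivz])+uy*0
    pts=[o+ux*(85-g)-Y*30+uy*22,o+ux*(85-g)-Y*30,o+ux*(-85-g)-Y*30+uy*22,o+ux*(-85-g)-Y*30,o+ux*(-109-g)-Y*20]
    print(th,proj(C,pts).round(0).astype(int).tolist())
q=proj(C,p)[0].astype(int); cv2.imwrite(sys.argv[3],a); print("tcp px",q)
E
python3 tilt.py 65 24 pics/s7.png
python3 - <<'E'
import cv2,numpy as np
a=cv2.imread("pics/s7.png");h=cv2.cvtColor(a,cv2.COLOR_BGR2HSV)
m=((h[...,1]<75)&(h[...,2]>75)).astype(np.uint8);m[:140]=0;m[270:]=0;m[:,:255]=0;m[:,360:]=0
n,l,s,c=cv2.connectedComponentsWithStats(m)
for i in range(1,n):
    if s[i,4]>30: print(s[i],c[i])
# bottom outline of block
for x in range(258,345,6):
    y=np.where(m[:,x])[0]; print(x,(y.min(),y.max()) if len(y) else None,end="; ")
E
```

```text
mean F,T [ 0.97 -0.26 -3.1  -0.04 -0.26 -0.01] tcp [533.7 -20.4  26.3] open 0.701 grip 22.6
0 [[266, 214], [266, 221], [315, 188], [315, 194], [318, 189]]
3 [[266, 214], [266, 221], [315, 190], [314, 196], [318, 192]]
6 [[267, 213], [266, 220], [315, 192], [314, 199], [318, 194]]
8 [[267, 213], [266, 220], [315, 194], [314, 200], [318, 196]]
10 [[267, 213], [266, 220], [315, 195], [314, 202], [317, 198]]
13 [[267, 212], [266, 220], [315, 198], [313, 205], [317, 201]]
tcp px [264 211]
[255 154  22   6  43] [263.95348837 157.69767442]
[272 181  11  10  41] [277.14634146 185.75609756]
[274 187  43  30 547] [294.79707495 200.05850091]
[255 198  18  23 202] [263.26237624 208.75247525]
[322 218  38  40 561] [340.42602496 236.45811052]
[255 260   8  10  50] [257.36 264.02]
258 (np.int64(157), np.int64(267)); 264 (np.int64(158), np.int64(219)); 270 (np.int64(157), np.int64(218)); 276 (np.int64(154), np.int64(216)); 282 (np.int64(187), np.int64(213)); 288 (np.int64(193), np.int64(211)); 294 (np.int64(191), np.int64(208)); 300 (np.int64(188), np.int64(206)); 306 (np.int64(190), np.int64(203)); 312 (np.int64(192), np.int64(200)); 318 None; 324 (np.int64(237), np.int64(239)); 330 (np.int64(232), np.int64(255)); 336 (np.int64(229), np.int64(249)); 342 (np.int64(226), np.int64(241));
```

Outline and force agree: tongue on the bench, tilt about 8°. I'll tighten the grip and lift.

>>> {"name": "servo_tool", "arguments": {
  "commands": [
    [0,0,0,0,1],
    [0,0,0,0,1],
    [0,0,0,0,1],
    [0,0,-4,0,1],
    [0,0,-10,0,1],
    [0,0,-16,0,1],
    [0,0,-20,0,1],
    [0,0,-18,0,1],
    [0,0,-10,0,1],
    [0,0,-5,0,1],
    [0,0,0,0,1],
    [0,0,0,0,1]
  ],
  "grip_force": 90
}}

```text
clock: 16.73
tcp_pos: [533.2, -20.5, 109.0]
tcp_rot: [[0.982, -0.191, -0.0], [-0.191, -0.982, -0.0], [-0.0, 0.0, -1.0]]
force: [0.0, -1.0, -5.0]
opening: 0.673
grip_force: 101.2
```

```bash
python3 tilt.py 65.6 107 pics/s8.png
python3 - <<'E'
from h import *
go([599.8,-286.2,110],-12)
a=cv2.imread("pics/s8.png");h=cv2.cvtColor(a,cv2.COLOR_BGR2HSV)
m=((h[...,1]<75)&(h[...,2]>75)).astype(np.uint8)
for x in range(252,330,6):
    y=np.where(m[:215,x])[0]; print(x,(y[-12:].tolist()),end="; ")
E
```

```text
mean F,T [-0.05 -0.19 -4.29 -0.09 -0.29  0.01] tcp [532.8 -20.4 108.3] open 0.676 grip 101.2
0 [[265, 187], [265, 195], [316, 161], [316, 168], [320, 163]]
3 [[265, 187], [265, 194], [316, 163], [316, 171], [320, 166]]
6 [[266, 186], [265, 194], [316, 166], [316, 173], [319, 169]]
8 [[266, 186], [265, 194], [316, 168], [315, 175], [319, 171]]
10 [[266, 185], [265, 193], [316, 169], [315, 177], [319, 173]]
13 [[267, 185], [265, 193], [316, 172], [314, 179], [318, 176]]
tcp px [263 185]
t16.88 tcp [532.8 -20.4 108.3] ang -10.98 YAW 1.02 then dx 120.8 dy 246.1 dz -1.7 F [-0.3  0.2 -4.7] open 0.676 grip 101.2
252 [124, 125, 126, 176, 177, 183, 184]; 258 [127, 174, 175, 176, 178, 179, 180, 181, 182, 187, 188, 189]; 264 [179, 180, 181, 182, 183, 184, 185, 186, 187, 191, 192, 193]; 270 [124, 125, 171, 172, 190, 191]; 276 [121, 155, 156, 157, 158, 187, 188, 189]; 282 [176, 177, 178, 179, 180, 181, 182, 183, 184, 185, 186, 187]; 288 [174, 175, 176, 177, 178, 179, 180, 181, 182, 183, 184, 185]; 294 [169, 170, 172, 173, 174, 175, 177, 178, 179, 180, 181, 182]; 300 [168, 169, 171, 172, 173, 174, 175, 176, 177, 178, 179, 180]; 306 [59, 166, 167, 168, 169, 172, 173, 174, 175, 176, 177, 178]; 312 [168, 169, 170, 171, 172, 173, 174, 175]; 318 []; 324 [];
```

>>> {"name": "servo_tool", "arguments": {
  "commands": [
    [5,10,0,1,1],
    [14,24,0,0,1],
    [15,30,0,0,1],
    [15,30,0,0,1],
    [15,30,0,0,1],
    [15,30,0,0,1],
    [15,30,0,0,1],
    [12,26,0,0,1],
    [9,18,0,0,1],
    [4,12,0,0,1],
    [2,6,0,0,1],
    [0,0,0,0,1],
    [0,0,0,0,1],
    [0,0,0,0,1]
  ]
}}

```text
clock: 18.05
tcp_pos: [601.1, -283.8, 109.2]
tcp_rot: [[0.979, -0.206, -0.0], [-0.206, -0.979, 0.001], [-0.001, -0.001, -1.0]]
force: [0.4, 0.6, -3.6]
opening: 0.676
grip_force: 101.1
```

```bash
python3 -c "
from h import *
go([599.8,-286.2,64],-12)"
```

```text
t18.05 tcp [ 601.1 -283.8  109.2] ang -11.86 YAW 0.14 then dx -0.8 dy 2.6 dz 45.2 F [ 0.4  0.6 -3.6] open 0.676 grip 101.1
```

>>> {"name": "servo_tool", "arguments": {
  "commands": [
    [0,1,10,0,1],
    [-0.5,1,14,0,1],
    [0,0.6,10,0,1],
    [0,0,6,0,1],
    [0,0,3,0,1],
    [0,0,1.5,0,1],
    [0,0,0,0,1],
    [0,0,0,0,1]
  ]
}}

```text
clock: 18.72
tcp_pos: [600.4, -288.5, 65.2]
tcp_rot: [[0.978, -0.208, 0.001], [-0.208, -0.978, -0.0], [0.001, 0.0, -1.0]]
force: [0.0, -0.2, -4.7]
opening: 0.672
grip_force: 101.1
```

Run:
```python
from h import *
C=cam("wrist"); a=arm.get_image("wrist"); F=[]
cv2.imwrite("pics/w9.png",a)
go([599.8,-286.2,61],-12)
```

```text
t18.77 tcp [ 600.4 -288.6   65.4] ang -11.98 YAW 0.02 then dx -1.1 dy -2.2 dz 4.4 F [ 0.2 -0.1 -4.6] open 0.677 grip 101.1
```

View pics/w9.png

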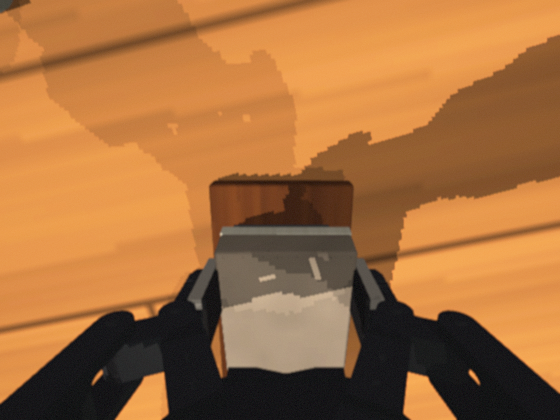

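The picture shows the stone's raised end at (219..352,228) above the base board's far edge (211..352,183). I'll use both to check the lateral alignment.

Run:
```python
from h import *
C=cam("wrist"); s=arm.get_state(); p=np.array(s["tcp_pos"]);Y=np.array(s["tcp_rot"])[:,1]
for z,q in ((15,[[211,184],[352,182]]),(63,[[219,229],[352,228]])):
    W=ray(C,q,z); print(z,((W-p)@Y).round(2),((W-p)@Y).mean().round(2))
o=np.array([505.8,-266.2,0]); print("origin lat",((o-p)@Y).round(2))
```

```text
15 [-45.77  41.09] -2.34
63 [-32.1   32.35] 0.13
origin lat -2.29
```

>>> {"name": "servo_tool", "arguments": {
  "commands": [
    [0,-1.2,0,0,1],
    [0,-1.2,0.5,0,1],
    [0,0,1,0,1],
    [0,0,1,0,1],
    [0,0,0,0,1],
    [0,0,0,0,1]
  ]
}}

```text
clock: 19.27
tcp_pos: [600.5, -286.1, 62.3]
tcp_rot: [[0.978, -0.208, -0.0], [-0.208, -0.978, 0.0], [-0.0, -0.0, -1.0]]
force: [0.2, 0.3, -2.8]
opening: 0.674
grip_force: 101.0
```

>>> {"name": "servo_tool", "arguments": {
  "commands": [
    [0,0,0.7,0,1],
    [0,0,0.5,0,1],
    [0,0,0,0,1],
    [0,0,0,0,1]
  ]
}}

```text
clock: 19.6
tcp_pos: [600.7, -286.2, 61.2]
tcp_rot: [[0.978, -0.208, 0.0], [-0.208, -0.978, -0.0], [0.0, 0.0, -1.0]]
force: [0.9, 0.0, -2.4]
opening: 0.675
grip_force: 101.1
```

```bash
python3 -c "
from h import *
go([564.6,-278.7,61],-12)"
```

```text
t19.60 tcp [ 600.7 -286.2   61.2] ang -11.99 YAW 0.01 then dx -36.8 dy 0.2 dz 0.2 F [ 0.9  0.  -2.4] open 0.675 grip 101.1
```

>>> {"name": "servo_tool", "arguments": {
  "commands": [
    [-2,0,0,0,1],
    [-3,0,0,0,1],
    [-3,0,0,0,1],
    [-3,0,0,0,1],
    [-3,0,0,0,1],
    [-3,0,0,0,1],
    [-3,0,0,0,1],
    [-2,0,0,0,1],
    [-2,0,0,0,1],
    [-1,0,0,0,1],
    [0,0,0,0,1],
    [0,0,0,0,1]
  ]
}}

```text
clock: 20.6
tcp_pos: [575.7, -280.9, 61.0]
tcp_rot: [[0.978, -0.208, -0.001], [-0.208, -0.978, 0.0], [-0.001, 0.0, -1.0]]
force: [-0.8, -0.0, -3.2]
opening: 0.675
grip_force: 101.2
```

>>> {"name": "servo_tool", "arguments": {
  "commands": [
    [-1,0,0,0,1],
    [-1,0,0,0,1],
    [-1,0,0,0,1],
    [-1,0,0,0,1],
    [-1,0,0,0,1],
    [-1,0,0,0,1],
    [0,0,0,0,1],
    [0,0,0,0,1]
  ]
}}

```text
clock: 21.27
tcp_pos: [571.0, -279.9, 61.6]
tcp_rot: [[0.978, -0.208, 0.002], [-0.208, -0.978, -0.0], [0.002, 0.0, -1.0]]
force: [5.3, -0.6, -1.6]
opening: 0.675
grip_force: 101.2
```

Run:
```python
from h import *
F=[]
for i in range(4): arm.get_image("wrist"); F.append(arm.get_state()["force"])
F=np.mean(F,0); u=np.array([.978,-.208,0]); print("F along holder x %.2f lateral %.2f z %.2f"%(F@u,F@[.208,.978,0],F[2]))
go([564.6,-278.7,61],-12)
```

```text
F along holder x 4.57 lateral 0.02 z -2.07
t21.47 tcp [ 570.6 -279.8   61.3] ang -11.98 YAW 0.02 then dx -6.1 dy 0.2 dz 0.3 F [ 4.2 -0.9 -2.1] open 0.673 grip 101.2
```

>>> {"name": "servo_tool", "arguments": {
  "commands": [
    [-1,0,0,0,1],
    [-1,0,0,0,1],
    [-1,0,0,0,1],
    [-1,0,0,0,1],
    [-1,0,0,0,1],
    [-0.5,0,0,0,1],
    [0,0,0,0,1],
    [0,0,0,0,1]
  ]
}}

```text
clock: 22.13
tcp_pos: [566.0, -278.7, 61.6]
tcp_rot: [[0.978, -0.207, 0.002], [-0.207, -0.978, -0.001], [0.002, 0.0, -1.0]]
force: [6.0, -1.4, -1.4]
opening: 0.673
grip_force: 101.2
```

Run:
```python
from h import *
F=[]
for i in range(4): arm.get_image("wrist"); F.append(arm.get_state()["force"])
F=np.mean(F,0); u=np.array([.978,-.208,0]); print("F along holder x %.2f lateral %.2f z %.2f"%(F@u,F@[.208,.978,0],F[2]))
go([564.6,-278.7,61],-12)
```

```text
F along holder x 6.99 lateral -0.22 z -1.33
t22.33 tcp [ 566.  -278.8   61.6] ang -11.97 YAW 0.03 then dx -1.4 dy 0.2 dz 0.6 F [ 7.2 -1.6 -1.7] open 0.677 grip 101.2
```

>>> {"name": "servo_tool", "arguments": {
  "commands": [
    [-0.5,0,0,0,1],
    [0,0,0,0,1],
    [0,0,2,0,1],
    [0.3,0,2,0,1],
    [0.3,0,2,0,1],
    [0.3,0,2,0,1],
    [0.3,0,2,0,1],
    [0.3,0,2,0,1],
    [0.3,0,2,0,1],
    [0.2,0,2,0,1],
    [0.2,0,2,0,1],
    [0,0,2,0,1],
    [0,0,0,0,1],
    [0,0,0,0,1]
  ],
  "grip_force": 40
}}

```text
clock: 23.5
tcp_pos: [569.1, -279.1, 42.5]
tcp_rot: [[0.978, -0.207, 0.005], [-0.207, -0.978, -0.001], [0.005, -0.0, -1.0]]
force: [10.3, -1.9, 3.4]
opening: 0.672
grip_force: 101.8
```

Run:
```python
from h import *
F=[]
for i in range(4): arm.get_image("wrist"); F.append(arm.get_state()["force"])
F=np.mean(F,0); u=np.array([.978,-.208,0]); print("F along holder x %.2f lateral %.2f z %.2f"%(F@u,F@[.208,.978,0],F[2]))
go([568,-279.4,37.5],-12)
```

```text
F along holder x 9.91 lateral 0.62 z 3.54
t23.70 tcp [ 569.1 -279.2   42.6] ang -11.98 YAW 0.02 then dx -1.1 dy 0.5 dz 5.1 F [10.3 -0.7  3.4] open 0.675 grip 101.8
```

>>> {"name": "servo_tool", "arguments": {
  "commands": [
    [-0.5,0,0,0,1],
    [-0.5,0,1,0,1],
    [-0.3,0,1,0,1],
    [0,0,1,0,1],
    [0,0,0,0,1],
    [0,0,0,0,1]
  ]
}}

```text
clock: 24.2
tcp_pos: [568.8, -279.2, 39.8]
tcp_rot: [[0.978, -0.207, 0.007], [-0.207, -0.978, -0.002], [0.007, 0.0, -1.0]]
force: [11.7, -2.0, 3.1]
opening: 0.676
grip_force: 101.8
```

Run:
```python
from h import *
F=[]
for i in range(4): a=arm.get_image("wrist"); F.append(arm.get_state()["force"])
F=np.mean(F,0); u=np.array([.978,-.208,0]); print("F along holder x %.2f lateral %.2f z %.2f"%(F@u,F@[.208,.978,0],F[2]))
go([568,-279.4,37.5],-12)
cv2.imwrite("pics/w10.png",a)
# project model points: stone far-end top edge for two hypotheses, stop edges; print image column profile
C=cam("wrist"); o=np.array([505.8,-266.2,0]); X=np.array([.978,-.208,0])
for n,x,z in (("stop outer top",103,45),("stop inner top",85,45),("stone end top flat",84,57),("stone end bottom flat",84,35),("stone end top +3deg",84,63)):
    P=o+X*x; P[2]=z; print(n,proj(C,P).round(1))
g=cv2.cvtColor(a,cv2.COLOR_BGR2GRAY); print(g[150:300:2,275:295].mean(1).astype(int).tolist())
```

```text
F along holder x 12.16 lateral -0.00 z 2.51
t24.40 tcp [ 568.8 -279.2   39.9] ang -11.96 YAW 0.04 then dx -0.8 dy 0.4 dz 2.4 F [11.3 -2.8  2.2] open 0.674 grip 101.8
stop outer top [[286.1 196.3]]
stop inner top [[286.1 234. ]]
stone end top flat [[286.1 246.4]]
stone end bottom flat [[286.  228.4]]
stone end top +3deg [[286.2 252.3]]
[81, 81, 81, 81, 81, 81, 81, 81, 73, 56, 45, 44, 44, 45, 44, 44, 45, 45, 46, 46, 45, 45, 45, 47, 57, 58, 58, 58, 58, 58, 58, 58, 58, 58, 58, 58, 58, 58, 58, 58, 58, 57, 71, 90, 70, 71, 71, 71, 71, 75, 86, 88, 87, 88, 88, 89, 89, 89, 94, 98, 107, 125, 127, 120, 114, 113, 113, 113, 113, 113, 112, 112, 129, 165, 185]
```

Row profile: the whole stop top (rows 198–233) is visible, with the metal end just inside it (row 236), so the stone is on the lip side. I'll finish the swing down.

>>> {"name": "servo_tool", "arguments": {
  "commands": [
    [0,0,1,0,1],
    [0,0,1,0,1],
    [0,0,0.7,0,1],
    [0,0,0,0,1],
    [0,0,0,0,1]
  ]
}}

```text
clock: 24.82
tcp_pos: [569.0, -279.2, 38.5]
tcp_rot: [[0.978, -0.207, 0.007], [-0.207, -0.978, -0.002], [0.007, 0.0, -1.0]]
force: [8.1, -0.5, 16.0]
opening: 0.676
grip_force: 103.4
```

>>> {"name": "servo_tool", "arguments": {
  "commands": [
    [0,0,0.7,0,1],
    [0,0,0.7,0,1],
    [0,0,0,0,1],
    [0,0,0,0,1]
  ]
}}

```text
clock: 25.15
tcp_pos: [569.0, -279.3, 38.4]
tcp_rot: [[0.978, -0.207, 0.008], [-0.207, -0.978, -0.002], [0.008, 0.001, -1.0]]
force: [3.1, 0.8, 28.0]
opening: 0.676
grip_force: 105.1
```

>>> {"name": "servo_tool", "arguments": {
  "commands": [
    [0.5,0,-0.8,0,1],
    [0.5,0,-0.6,0,1],
    [0.5,0,0,0,1],
    [0,0,0,0,1],
    [0,0,0,0,-0.4],
    [0,0,0,0,-0.5],
    [0,0,0,0,-0.6],
    [0,0,0,0,-0.7],
    [0,0,0,0,-0.8],
    [0,0,0,0,-0.9],
    [0,0,0,0,-1],
    [0,0,0,0,-1],
    [0,0,0,0,-1]
  ]
}}

```text
clock: 26.23
tcp_pos: [566.5, -278.9, 35.3]
tcp_rot: [[0.978, -0.208, -0.0], [-0.208, -0.978, 0.0], [-0.0, -0.0, -1.0]]
force: [0.1, -0.7, -0.8]
opening: 0.999
grip_force: 0.0
```

>>> {"name": "servo_tool", "arguments": {
  "commands": [
    [0,0,-6,0,-1],
    [0,0,-12,0,-1],
    [0,0,-20,0,-1],
    [-5,0,-28,0,-1],
    [-10,0,-30,0,-1],
    [-12,0,-30,0,-1],
    [-15,0,-20,0,-1],
    [-15,0,-10,0,-1],
    [-8,0,-4,0,-1],
    [0,0,0,0,-1],
    [0,0,0,0,-1]
  ]
}}

```text
clock: 27.15
tcp_pos: [503.1, -265.6, 195.7]
tcp_rot: [[0.978, -0.208, 0.001], [-0.208, -0.978, -0.0], [0.001, 0.0, -1.0]]
force: [-0.1, -0.4, 0.0]
opening: 1.001
grip_force: 0.0
```

Run:
```python
from h import *
C=cam("wrist");a=arm.get_image("wrist");cv2.imwrite("pics/w11.png",a);go([505,-266,200],-12)
o=np.array([505.8,-266.2,0]); X=np.array([.978,-.208,0]);Y=np.array([.208,.978,0])
hsv=cv2.cvtColor(a,cv2.COLOR_BGR2HSV); g=cv2.cvtColor(a,cv2.COLOR_BGR2GRAY)
c=int(proj(C,o+[0,0,57])[0,0]); print("col",c,"grey rows 40..330:",[(r,int(g[r,c-8:c+8].mean())) for r in range(40,330,4)])
for x,z in ((103,45),(85,45),(85,57),(85,35),(-85,57),(-93,51),(-143,51)): P=o+X*x;P[2]=z;print(x,z,proj(C,P).round(1))
r=int(proj(C,o+X*20+[0,0,57])[0,1]); print("row",r,"pred edges flat",proj(C,[o+X*20+Y*30+[0,0,57],o+X*20-Y*30+[0,0,57]]).round(1).tolist(),[(k,int(g[r-3:r+3,k].mean()),int(hsv[r-3:r+3,k,1].mean())) for k in range(c-60,c+60,4)])
```

```text
t27.20 tcp [ 503.3 -265.4  195. ] ang -11.98 YAW 0.02 then dx 1.8 dy 0.2 dz -5.0 F [ 0.8  1.1 -0.1] open 1.000 grip 0.0
col 285 grey rows 40..330: [(40, 124), (44, 83), (48, 69), (52, 69), (56, 66), (60, 60), (64, 58), (68, 32), (72, 79), (76, 96), (80, 95), (84, 96), (88, 85), (92, 49), (96, 141), (100, 146), (104, 147), (108, 146), (112, 145), (116, 146), (120, 145), (124, 144), (128, 142), (132, 141), (136, 141), (140, 141), (144, 144), (148, 147), (152, 147), (156, 146), (160, 146), (164, 146), (168, 145), (172, 145), (176, 144), (180, 144), (184, 144), (188, 142), (192, 141), (196, 143), (200, 145), (204, 147), (208, 149), (212, 150), (216, 150), (220, 151), (224, 151), (228, 151), (232, 150), (236, 149), (240, 147), (244, 146), (248, 146), (252, 146), (256, 147), (260, 149), (264, 147), (268, 143), (272, 133), (276, 129), (280, 50), (284, 83), (288, 82), (292, 82), (296, 85), (300, 83), (304, 82), (308, 82), (312, 85), (316, 86), (320, 84), (324, 101), (328, 94)]
103 45 [[285.3  71.5]]
85 45 [[285.3  94.1]]
85 57 [[285.3  93.5]]
85 35 [[285.3  94.6]]
-85 57 [[285.3 276.9]]
-93 51 [[285.3 281. ]]
-143 51 [[285.3 323.1]]
row 171 pred edges flat [[251.4, 171.4], [319.1, 171.3]] [(225, 140, 174), (229, 139, 175), (233, 128, 172), (237, 121, 172), (241, 84, 180), (245, 61, 194), (249, 60, 194), (253, 152, 70), (257, 150, 69), (261, 149, 70), (265, 147, 67), (269, 144, 69), (273, 141, 71), (277, 144, 70), (281, 146, 69), (285, 146, 68), (289, 145, 69), (293, 144, 69), (297, 143, 67), (301, 143, 68), (305, 144, 68), (309, 146, 68), (313, 147, 70), (317, 145, 72), (321, 44, 183), (325, 46, 181), (329, 69, 169), (333, 83, 172), (337, 84, 171), (341, 84, 174)]
```

The far end is at row 94 and the near end at row 277, and the side edges are at cols 251 and 319. All are within about a pixel of the home position, so I'm handing in.

```bash
python3 -c "
from rig import arm
print(arm.close_job())"
```

```text
the job is handed in; nothing more can be done
None
```

The tongued stone was laid flat on the bench, taken again across its width, and fitted in the holder: tongue under the lip, flat on the bed and let go. The last wrist image put its edges within about a pixel of home, and I handed the job in at about 27 s of the 62 s.

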